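Hang the tube wheel on the slanted spindle of the tube mixer

ROBOT

A 6-joint arm with a two-finger parallel gripper is mounted at the origin on a cart in front of the work surface, level with it; the furniture and walls round the work are solid. World frame = base frame: x ahead of the robot, y to its left, z up, the work surface at z = 0. Lengths are in m, angles in rad, forces in N, time in s.
With the tool pointing down it reaches from about 0.35 to 0.875 m from the base axis. Payload 4.2 kg.
Tool frame: the origin (TCP) lies at the very end of the fingers, on their centre line; the grasp point (between the pads) lies 19 mm behind it; z points along the fingers, y is the line along which they close (so a half turn about z gives the same grasp; the last joint's range is limited). The gripper opens to 87 mm and grips with 3 to 60 N. Pads are 19 mm wide; open, the fingers measure 117 mm over their backs; the gripper's body (75 mm by 190 mm) begins 51 mm behind the grasp point.
Start: joints at [1.506, 0.385, 0.008, 0, -1.194, -0.259], TCP at [0.199, 0.593, 0.223] pointing down, gripper open.
Joint ranges: [-3.14, 3.14], [-1.21, 2.06], [-1.07, 1.41], [-3.16, 2.05], [-2.99, -0.16], [-3.1, 3.1]. Speed limits (rad/s): [2.79, 2.79, 3.14, 3.14, 3.14, 3.14].

INTERFACE

Orientations are given as a unit quaternion [w, x, y, z].
In Python, from workcell import env gives the robot as it stands. The module is installed in compiled form; this text tells all that it offers.
- The arm moves only by the tool apply_moves, never from a script. Its argument "plan" is a list of rows, each a list of 3 entries, a list of its own where there are three numbers: the shift along the world's x, y, z each as a share of 25 cm, from -1 to 1, then the turn, a rotation vector about the world's x, y, z each as a share of 180 degrees, from -1 to 1, then the closure in counts, from 0 (fully open) to 255 (shut). A call has 1 to 10 rows; each row is the pose to reach, as a shift and turn from the pose commanded when the call began, turning the shorter way round; what a row does not reach only later rows make up. A row lasts 1/10 s, in which the tool goes at most 50 mm and 8.59 degrees, less where a joint would pass 70% of its speed; a pose out of reach is approached as far as the arm can. A call with a number of a shift or a turn outside -1 to 1 is refused whole. A call with a gripper value outside its range is refused whole. The fingers move at their own pace and stop on an object; "newtons" is the grip in N (left out, the last holds). Time passes only in rows, so rows that repeat a pose let the fingers close. It gives the time, the measured TCP pose, the force, the opening and the grip force at its end, in the units of the state.
- env.observe(): the state, without advancing time (a new reading comes with each control period).
- env.snapshot(name): name is "scene" or "top" or "wrist"; returns a dict with "pixels" (400x640x3 uint8, blue, green, red), "depth" (400x640 float32, m along the optical axis (not along the pixel's ray), 0 where there is no reading), "fx", "fy", "cx", "cy" (pixels), "k1" (the pictures are not rectified: a ray, as slopes to the right and down, at radius r is drawn at 1 + k1 r^2 times it, then the intrinsics apply), "extrinsics" (4x4, takes a point from camera to world coordinates); the wrist camera has in their place "T_tool_cam" (4x4, takes a point from camera to tool coordinates, whose origin is the TCP and whose axes are the flange's). Camera axes: x right, y up, looking along -z (the intrinsics and any distortion apply to the point x, -y, -z); pixel columns grow to the right and rows downward; lengths in m; the calibration is good to about 2 mm. A picture is of the moment at which its call begins: read the wrist's pose just before it.
- env.hand_in(): hands the job in; it is judged then, once.
The state is a dict: "t": time; "q": joint angles; "joint_vel": joint speeds; "joint_torque": joint torques, N m; "tcp_pos": TCP position; "eef_rot": TCP orientation; "contact_force": force on the tool from outside, world axes, zero at the start; "moment": the same for the moment, N m; "opening": opening from 0.0 (shut) to 1.0 (fully open); "finger_force": force on a finger pad.
Only numpy, scipy, OpenCV 4.12 (cv2) and the standard library are available. Lean on these libraries where they do the work, as an engineer would, in place of code of your own. Each camera call takes 0.05 s, during which the arm holds its last target. There are 200 camera calls.

TASK

Get the tube mixer ready for the samples waiting in the rack: hang the tube wheel on the mixer's slanted spindle, keeping hold of it while you slide it down along the spindle's own axis. Turn it under a light push until its slotted hub drops over the spindle's drive bar and the wheel sits fully home, then let go. Never force it (a light hand is enough), and leave the other things on the bench where they are.

Things in the scene. Friction and masses are not known exactly. Their poses are not given: they have to be found in the camera images.
- tube_wheel: Loose white tube wheel, 160 mm across its eight rim clips, about 0.18 kg, standing on its hub, grip up. Origin: centre of the hub's lower end; z = wheel axis, out through the grip. Grey hub 52 mm diameter, to z 42 mm; bore from below 14 mm diameter, 38 mm deep. Disc and clips at z 20 to 34 mm. Crossing slots along x and y, 9 mm wide and 9 mm deep, cut the lower end: alike every quarter turn.
- wheel_grip (a point): Middle of the wheel's grey finger grip, on the wheel axis 62 mm above the hub's lower end; axes as the wheel's. The grip is an upright bar with rounded edges, 48 mm long along x, 15 mm thick along y, from 20 mm below to 18 mm above this point; pinch it across y.
- mixer: Tube mixer fixed to the bench: white base 165 x 128 x 50 mm, black knob and switch on its front, two cheeks and between them a tilted grey motor head, in all about 160 mm high. Origin: centre of the underside; x to the back, z up; the spindle leans to its -x (its front, which faces half to the robot's right).
- spindle_seat: Fixed motor head of the mixer. Origin: centre of the round steel drive flange (56 mm diameter) on which the hub's lower end rests when home, 130 mm above the bench; z = spindle axis, out and up, 40 degrees from vertical. Home, the wheel's origin and z coincide with these (its turn about z does not matter by itself).
- spindle_tip (a point): Free end of the steel spindle, 34 mm along its axis from the flange; axes as spindle_seat. The spindle is 12 mm in diameter, the last 9 mm tapering to 6 mm.
- drive_bar (a point): Middle of the steel drive bar fixed across the spindle, 6 mm wide, 36 mm long, its flat top 7 mm above the flange. Its angle about the axis is random and NOT shown by this frame; a geared motor holds it with 0.15 N m, so a hub pressed on it with over about 15 N may drag it round. A hub riding on it stands 7 mm short of home and drops when a slot is within 0.08 rad of it: at most a quarter turn.
- bottle_a: Bystander: reagent bottle, 42 mm diameter, 88 mm high; origin at the centre of its underside.
- bottle_c: Bystander: small reagent bottle, 34 mm diameter, 62 mm high; origin at the centre of its underside.
- bottle_e: Bystander: small reagent bottle, 34 mm diameter, 62 mm high; origin at the centre of its underside.
- strip_vial: Bystander: test strip vial, 37 mm diameter, 66 mm high; origin at the centre of its underside.
- timer: Bystander: flat white bench timer, 64 x 66 x 19 mm; origin at the centre of its underside.
- tip_box: Bystander: box of pipette tips, 84 x 120 x 70 mm; origin at the centre of its underside.

How it is judged:
On the way:
1. the wheel, held by the gripper, is threaded onto the spindle in line with it (contact force between the fingers and tube_wheel above 0.5 N and angle between the z axis of tube_wheel and the z axis of spindle_seat, either way round below 0.15 rad and z of tube_wheel in the frame of spindle_seat between 0.004 and 0.024 m and x of tube_wheel in the frame of spindle_seat between -0.006 and 0.006 m and y of tube_wheel in the frame of spindle_seat between -0.006 and 0.006 m), for 0.1 s.
At the end, for the whole second after the job is handed in: The wheel hangs on the spindle fully home: its hub within 3 mm of the drive flange (the drive bar in a slot), within 4 mm of the spindle's axis in x and y, its axis within 0.06 rad of the spindle's, at rest and released (z of tube_wheel in the frame of spindle_seat between -0.003 and 0.003 m and x of tube_wheel in the frame of spindle_seat between -0.004 and 0.004 m and y of tube_wheel in the frame of spindle_seat between -0.004 and 0.004 m and angle between the z axis of tube_wheel and the z axis of spindle_seat, either way round below 0.06 rad and linear speed of tube_wheel below 0.01 m/s and angular speed of tube_wheel below 0.1 rad/s); the robot touches nothing.
It fails at once if the wheel is pressed on the mixer with more than 25 N (contact force between tube_wheel and mixer above 25 N).
It fails at once if the arm or gripper hits the mixer with more than 10 N (contact force between any of the arm, the fingers and mixer above 10 N).
It fails at once if a bystander is moved more than 20 mm (distance of any of bottle_a, bottle_c, bottle_e, strip_vial, timer, tip_box from where it was at the start of the episode above 0.02 m).
It also fails if it takes over 51 s, if anything falls off the work surface, if the arm or the gripper's body presses on something with over 40 N, if the wrist force passes 120 N, or if a joint passes its speed limit or range.

## Working session

There is one attempt and no reset: what is moved stays moved. The work goes in short steps, Python scripts to look and compute and a tool call to move; the robot and the scene stay as the last step left them, time stands still between calls to the robot, and variables do not carry over. Pictures are saved under pics/ and viewed, at most 10 in all, crops included, and the job is handed in when it is done.

Besides the shell and the picture viewer there is one more tool, called after "Call:" as name(argument=value, ...) on one line, values as JSON. apply_moves: Moves the arm, as the interface text tells. Its arguments: {"type":"object","properties":{"plan":{"type":"array"},"newtons":{"type":"number"}},"required":["plan"]}

```bash
mkdir -p pics; cat > h.py <<'E'
import numpy as np, cv2, pickle
from scipy.spatial.transform import Rotation as R
from workcell import env
def rot(q): return R.from_quat([q[1],q[2],q[3],q[0]])
def snap(n,tag):
    s=env.observe(); d=env.snapshot(n)
    if n=='wrist':
        T=np.eye(4);T[:3,:3]=rot(s['eef_rot']).as_matrix();T[:3,3]=s['tcp_pos'];d['E']=T@np.array(d['T_tool_cam'])
    else: d['E']=np.array(d['extrinsics'])
    cv2.imwrite(f'pics/{tag}.png',d['pixels']); pickle.dump(d,open(f'{tag}.pkl','wb')); return d
def load(t): return pickle.load(open(t+'.pkl','rb'))
def slopes(d,uv):
    uv=np.atleast_2d(np.asarray(uv,float))
    K=np.array([[d['fx'],0,d['cx']],[0,d['fy'],d['cy']],[0,0,1]])
    return cv2.undistortPoints(uv[:,None],K,np.array([d['k1'],0,0,0.]))[:,0]
def rays(d,uv):
    s=slopes(d,uv); v=np.c_[s[:,0],-s[:,1],-np.ones(len(s))]
    return d['E'][:3,3], v@d['E'][:3,:3].T   # unnormalised: depth multiplies
def plane(d,uv,z):
    o,v=rays(d,uv); return o+v*((z-o[2])/v[:,2])[:,None]
def pts(d,uv):
    uv=np.atleast_2d(uv); o,v=rays(d,uv); u=np.round(uv).astype(int)
    return o+v*d['depth'][u[:,1],u[:,0]][:,None]
def cloud(d):
    vv,uu=np.mgrid[:400,:640]; return pts(d,np.c_[uu.ravel(),vv.ravel()]).reshape(400,640,3)
def proj(d,P):
    P=np.atleast_2d(P);c=(P-d['E'][:3,3])@d['E'][:3,:3]
    s=np.c_[c[:,0],-c[:,1]]/-c[:,2:3]; f=1+d['k1']*(s**2).sum(1,keepdims=True)
    return s*f*[d['fx'],d['fy']]+[d['cx'],d['cy']]
def tri(ds,uvs):
    A=np.zeros((3,3));b=np.zeros(3)
    for d,uv in zip(ds,uvs):
        o,v=rays(d,uv);v=v[0]/np.linalg.norm(v[0]);M=np.eye(3)-np.outer(v,v);A+=M;b+=M@o
    return np.linalg.solve(A,b)
E
python3 - <<'E'
from h import *
a=snap('scene','s0');b=snap('top','t0')
for d in(a,b): print(d['E'].round(3).tolist(),d['fx'],d['k1'],(d['depth']>0).mean())
print(env.observe())
E
```

```text
[[0.358, 0.707, -0.61, -0.223], [-0.934, 0.273, -0.231, -0.274], [0.003, 0.652, 0.758, 1.086], [0.0, 0.0, 0.0, 1.0]] 494.45661329965543 -0.12464218424221726 0.9960546875
[[0.028, 0.994, -0.109, 0.369], [-1.0, 0.028, -0.004, 0.007], [-0.001, 0.109, 0.994, 1.348], [0.0, 0.0, 0.0, 1.0]] 488.41726221316475 -0.08108520496794837 0.99611328125
{'t': 0.1, 'q': array([ 1.50560241e+00,  3.85454899e-01,  6.74967706e-03, -4.10882295e-04,
       -1.19399176e+00, -2.58604905e-01]), 'joint_vel': array([-0.0005141 , -0.00166177,  0.00329202,  0.00063393,  0.0014524 ,
       -0.00047945]), 'joint_torque': array([-3.67075736e-04, -3.91692424e+01,  1.87934357e+01,  4.23181146e+00,
        1.34557433e-02, -7.30264583e-05]), 'tcp_pos': array([0.19867322, 0.59201228, 0.2215825 ]), 'eef_rot': array([ 9.64327398e-04,  9.86910211e-01, -1.61267774e-01, -9.83053721e-05]), 'contact_force': array([ 0.22199668,  0.40163288, -0.38475215]), 'moment': array([-0.06327454, -0.01202738, -0.02034723]), 'finger_force': 0.0, 'opening': 1.0057475793126394}
```

View pics/s0.png

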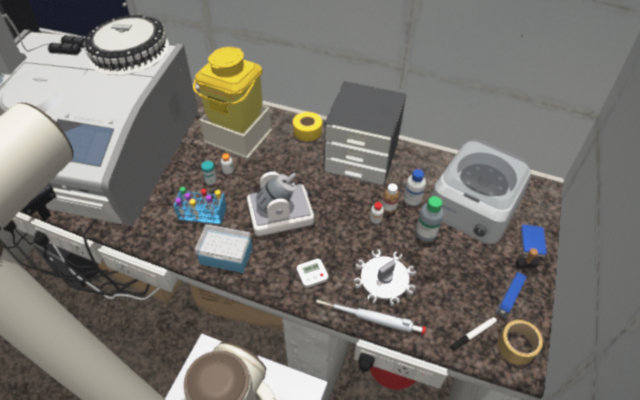

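View pics/t0.png

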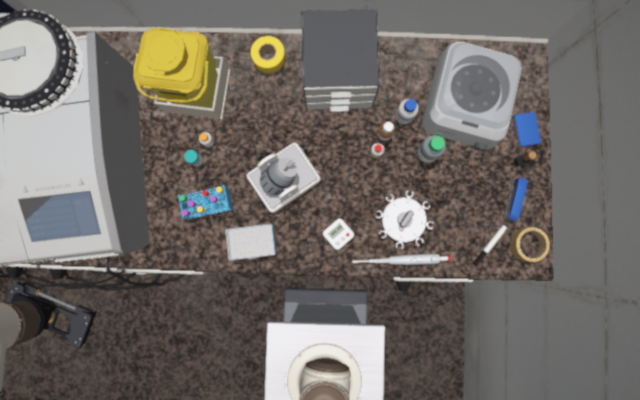

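The scene view shows the mixer at about (280,205) and the wheel at (386,277). In the top view the mixer is at (283,178) with the motor head leaning left, and the wheel is at (405,219). Next I'll get rough positions from these.

```bash
python3 - <<'E'
from h import *
a=load('s0');b=load('t0')
for n,d,ps in(('s',a,[(386,277),(385,268),(280,205),(290,185),(265,190),(226,240),(429,215)]),('t',b,[(405,219),(283,178),(288,167),(268,180),(250,242),(432,150)])):
    print(n,np.c_[ps,pts(d,ps)].round(3).tolist())
    C=cloud(d)
    if n=='t':
        w=(C[...,2]>.018)&(C[...,2]<.05)&(np.hypot(C[...,0]-pts(d,(405,219))[0,0],C[...,1]-pts(d,(405,219))[0,1])<.1)
        print('wheel disc',w.sum(),np.median(C[w],0),C[w].mean(0))
        # bounds per row
t=cv2.resize(b['pixels'][130:270,230:450],None,fx=3.5,fy=3.5,interpolation=cv2.INTER_CUBIC)
cv2.imwrite('pics/tc.png',t)
E
```

```text
s [[386.0, 277.0, 0.429, -0.209, 0.042], [385.0, 268.0, 0.43, -0.202, 0.079], [280.0, 205.0, 0.499, 0.1, 0.106], [290.0, 185.0, 0.558, 0.097, 0.123], [265.0, 190.0, 0.522, 0.152, 0.119], [226.0, 240.0, 0.371, 0.196, 0.069], [429.0, 215.0, 0.611, -0.266, 0.099]]
t [[405.0, 219.0, 0.436, -0.198, 0.083], [283.0, 178.0, 0.527, 0.116, 0.141], [288.0, 167.0, 0.555, 0.105, 0.139], [268.0, 180.0, 0.524, 0.157, 0.118], [250.0, 242.0, 0.366, 0.202, 0.073], [432.0, 150.0, 0.614, -0.261, 0.115]]
wheel disc 1602 [ 0.43575866 -0.20128803  0.02994818] [ 0.43611106 -0.20311701  0.0303554 ]
```

View pics/tc.png

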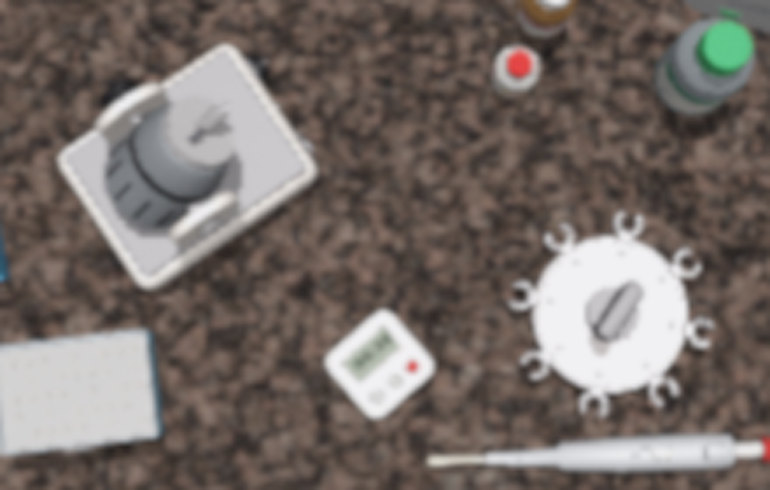

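Call:
apply_moves(plan=[[[0, 0, 0.5], [0, 0, 0], 0], [[0, 0, 0.5], [0, 0, 0], 0], [[0, 0, 0.5], [0, 0, 0], 0], [[0.3, -1, 0.6], [0, 0, 0], 0], [[0.3, -1, 0.6], [0, 0, 0], 0], [[0.3, -1, 0.6], [0, 0, 0], 0], [[0.3, -1, 0.6], [0, 0, 0], 0], [[0.3, -1, 0.6], [0, 0, 0], 0], [[0.3, -1, 0.6], [0, 0, 0], 0]], newtons=20)

```text
t: 1.0
tcp_pos: [0.2743, 0.3386, 0.3739]
eef_rot: [-0.001, 0.987, -0.162, 0.0]
contact_force: [-0.7, 1.3, 1.4]
opening: 0.997
finger_force: 0.0
```

```bash
python3 - <<'E'
from h import *
d=snap('wrist','w0');print(np.array(d['T_tool_cam']).round(4).tolist(),d['fx'],d['cx'],d['cy'],d['k1'])
E
```

```text
[[-0.0014, 0.9661, 0.2583, 0.0697], [1.0, 0.0016, -0.0007, -0.0011], [-0.0011, 0.2583, -0.9661, -0.1631], [0.0, 0.0, 0.0, 1.0]] 302.0675423435737 315.8896167391359 193.18616871045566 0.02021339398577672
```

```bash
cat >> h.py <<'E'
def shares(P,Rm):
    """print move shares from now to tcp P, rot matrix Rm"""
    s=env.observe(); R0=rot(s['eef_rot']); rv=(R.from_matrix(Rm)*R0.inv()).as_rotvec()
    print('shift',((np.array(P)-s['tcp_pos'])/.25).round(4),'turn',(rv/np.pi).round(4),'deg',np.degrees(np.linalg.norm(rv)).round(1),'now',np.round(s['tcp_pos'],4))
def toolR(z,x):
    z=z/np.linalg.norm(z);x=x-z*(x@z);x/=np.linalg.norm(x);return np.c_[x,np.cross(z,x),z]
E
python3 - <<'E'
from h import *
b=load('t0')
c=np.array([(60,160),(228,45),(315,170),(150,288)])/3.5+[230,130]
P=plane(b,c,.05);print(P.round(3));
f=(P[1]-P[0])+(P[2]-P[3]);print(np.linalg.norm(P[1]-P[0]),np.linalg.norm(P[2]-P[1]),P.mean(0))
f/=np.linalg.norm(f);s=np.array([f[0]*np.sin(.698),f[1]*np.sin(.698),np.cos(.698)]);print(f,s)
F=plane(b,[[288.6,167]],.13)[0];print(F)
T=F+.16*s;print(T);Rm=toolR(-s,f);shares(T,Rm);shares(T,toolR(-s,-f));
E
```

```text
[[0.542 0.221 0.05 ]
 [0.635 0.096 0.05 ]
 [0.54  0.026 0.05 ]
 [0.446 0.148 0.05 ]]
0.15664108354042777 0.11842428936809601 [0.54092827 0.12272085 0.05      ]
[ 0.6009747  -0.79926805  0.        ] [ 0.38623845 -0.51367896  0.76612909]
[0.55667384 0.10439943 0.13      ]
[0.61847199 0.0222108  0.25258065]
shift [ 1.3765 -1.2672 -0.4851] turn [ 0.1316  0.183  -0.1827] deg 52.2 now [0.2744 0.339  0.3739]
shift [ 1.3765 -1.2672 -0.4851] turn [ 0.2362 -0.1719  0.767 ] deg 147.7 now [0.2744 0.339  0.3739]
```

Call:
apply_moves(plan=[[[0.7, -0.9, 0], [0.132, 0.183, -0.183], 0], [[0.7, -0.9, 0], [0.132, 0.183, -0.183], 0], [[0.7, -0.9, 0], [0.132, 0.183, -0.183], 0], [[0.7, -0.9, 0], [0.132, 0.183, -0.183], 0], [[0.7, -0.9, 0], [0.132, 0.183, -0.183], 0], [[0.7, -0.9, 0], [0.132, 0.183, -0.183], 0], [[0.7, -0.9, 0], [0.132, 0.183, -0.183], 0], [[0.7, -0.9, 0], [0.132, 0.183, -0.183], 0]])

```text
t: 1.85
tcp_pos: [0.4505, 0.1161, 0.37]
eef_rot: [-0.152, 0.839, -0.421, -0.308]
contact_force: [-0.4, -1.1, -1.1]
opening: 1.003
finger_force: 0.0
```

Call:
apply_moves(plan=[[[0.68, -0.37, -0.48], [0, 0, 0], 0], [[0.68, -0.37, -0.48], [0, 0, 0], 0], [[0.68, -0.37, -0.48], [0, 0, 0], 0], [[0.68, -0.37, -0.48], [0, 0, 0], 0], [[0.68, -0.37, -0.48], [0, 0, 0], 0], [[0.68, -0.37, -0.48], [0, 0, 0], 0], [[0.68, -0.37, -0.48], [0, 0, 0], 0]])

```text
t: 2.55
tcp_pos: [0.6187, 0.0275, 0.2522]
eef_rot: [-0.152, 0.842, -0.417, -0.307]
contact_force: [-0.3, -0.1, 0.5]
opening: 1.002
finger_force: 0.0
```

```bash
python3 - <<'E'
from h import *
d=snap('wrist','w1');s=env.observe();print(s['q'].round(3),s['eef_rot'],s['contact_force'])
E
```

```text
[ 0.007  0.617  0.505 -0.569 -1.871  0.588] [-0.15250227  0.84229213 -0.41694298 -0.30568871] [-1.06656677  0.30361582 -0.63326943]
```

View pics/w1.png

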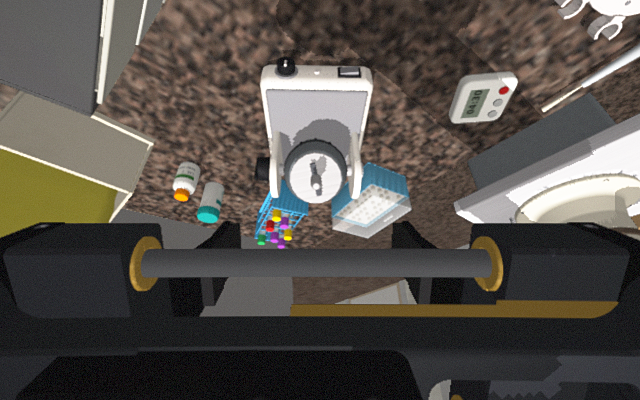

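The wrist camera looks nearly along the spindle. The flange is at about (316,171) and its bar runs near-vertically in the image. I'll fit the flange and enlarge that area.

```bash
python3 - <<'E'
from h import *
d=load('w1');C=cloud(d)
cv2.imwrite('pics/w1c.png',cv2.resize(d['pixels'][130:212,270:365],None,fx=7,fy=7,interpolation=cv2.INTER_CUBIC))
F=np.array([.5567,.1044,.13]);s0=np.array([.386,-.514,.766])
r=C-F;h=r@s0;rad=np.linalg.norm(r-h[...,None]*s0,axis=-1)
m=(rad<.035)&(abs(h)<.012);print(m.sum(),np.histogram(h[m],12))
# plane by iterative fit
for _ in range(5):
    p=C[m];c=p.mean(0);n=np.linalg.svd(p-c,full_matrices=False)[2][2];n*=np.sign(n[2]);
    hh=(C-c)@n;m=(np.linalg.norm(C-F,axis=-1)<.033)&(abs(hh)<.0025)
print(c,n,m.sum(),(c-F)@s0)
hh=(C-c)@n
sp=(rad<.02)&(hh>.012)&(hh<.05);print('spindle',sp.sum(),C[sp].mean(0),hh[sp].max())
E
```

```text
2062 (array([ 157,   12,   11,   10,  157, 1421,  167,    7,   48,   62,    6,
          4]), array([-0.01199847, -0.01001806, -0.00803765, -0.00605724, -0.00407683,
       -0.00209642, -0.00011601,  0.0018644 ,  0.00384481,  0.00582522,
        0.00780563,  0.00978604,  0.01176645]))
[0.55886055 0.10890854 0.13054166] [ 0.3781716  -0.51969305  0.7660975 ] 1736 -0.0010685018225898625
spindle 134 [0.56969526 0.0940695  0.15120611] 0.035059232245104516
```

View pics/w1c.png

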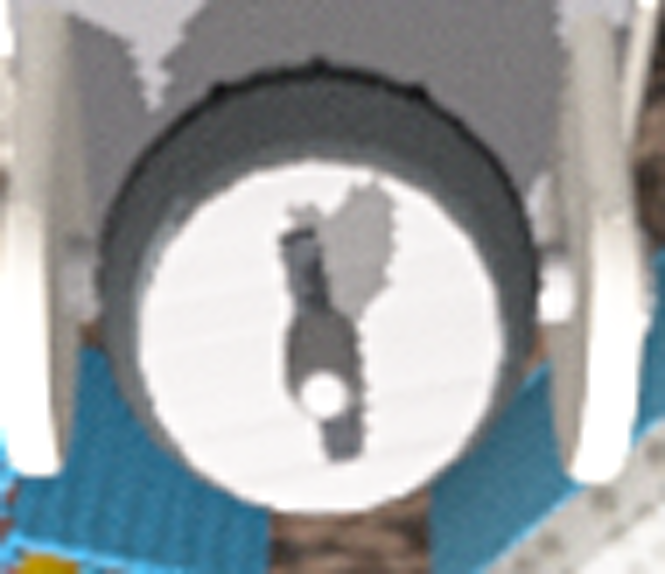

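The crop shows the flange as a bright disc centred near crop (320,337). The spindle tip is at (324,396), and the bar runs from (297,232) to (342,455). I'll move the wrist for a second view so I can triangulate.

Call:
apply_moves(plan=[[[0.2, 0.2, 0.1], [0, 0, 0], 0], [[0.2, 0.2, 0.1], [0, 0, 0], 0], [[0.2, 0.2, 0.1], [0, 0, 0], 0], [[0.2, 0.2, 0.1], [0, 0, 0], 0]])

```text
t: 3.0
tcp_pos: [0.6681, 0.0766, 0.2797]
eef_rot: [-0.153, 0.842, -0.417, -0.305]
contact_force: [0.5, -0.0, 0.6]
opening: 1.003
finger_force: 0.0
```

```bash
cat > fl.py <<'E'
from h import *
from scipy.optimize import least_squares
def flange(d,c0,n):
    g=d['pixels'].min(2); uv0=proj(d,c0)[0]
    vv,uu=np.mgrid[:400,:640]; P=None
    o,v=rays(d,np.c_[uu.ravel(),vv.ravel()]); k=((c0-o)@n)/(v@n); P=(o+v*k[:,None]).reshape(400,640,3)
    near=np.linalg.norm(P-c0,axis=-1)<.036
    m=((g>200)&near).astype(np.uint8)
    nl,lab,st,ce=cv2.connectedComponentsWithStats(m); i=1+np.argmax(st[1:,4])
    cn=max(cv2.findContours((lab==i).astype(np.uint8),0,1)[0],key=cv2.contourArea)
    h=cv2.convexHull(cn)[:,0].astype(float)
    o,v=rays(d,h);Q=o+v*(((c0-o)@n)/(v@n))[:,None]
    e1=np.cross(n,[0,0,1.]);e1/=np.linalg.norm(e1);e2=np.cross(n,e1)
    q=np.c_[(Q-c0)@e1,(Q-c0)@e2]
    r=least_squares(lambda p:np.hypot(q[:,0]-p[0],q[:,1]-p[1])-p[2],[0,0,.028],loss='soft_l1',f_scale=.001)
    ctr=c0+e1*r.x[0]+e2*r.x[1]
    # spindle tip: bright blob inside a dark surround, near predicted place
    tp=proj(d,ctr+.034*n)[0]
    w=((g>180)&(np.hypot(uu-tp[0],vv-tp[1])<7)).astype(np.uint8)
    nl,lab,st,ce=cv2.connectedComponentsWithStats(w)
    print('circle',ctr.round(4),'r',r.x[2].round(4),'rms',np.sqrt((r.fun**2).mean()).round(5),'centre px',proj(d,ctr).round(1),'tip pred',tp.round(1),'blobs',[(st[j,4],ce[j].round(1).tolist()) for j in range(1,nl)])
    return ctr
E
python3 - <<'E'
from fl import *
snap('wrist','w2')
n=np.array([.3782,-.5197,.7661]);c0=np.array([.5589,.1089,.1305])
for t in('w1','w2'): flange(load(t),c0,n)
d=load('w1');bar=np.array([(297,232),(342,455)])/7+[270,130]
o,v=rays(d,bar);q=c0+.007*n;B=o+v*(((q-o)@n)/(v@n))[:,None];print(B,np.linalg.norm(B[1]-B[0]),B.mean(0)-.007*n)
d2=load('w2');C=cloud(d2);m=(np.linalg.norm(C-c0,axis=-1)<.033);m&=abs((C-c0)@n)<.004;p=C[m];c=p.mean(0);print('w2 plane',c,np.linalg.svd(p-c,full_matrices=False)[2][2],(c-c0)@n)
u=proj(d2,c0)[0].astype(int);print(u);cv2.imwrite('pics/w2c.png',cv2.resize(d2['pixels'][u[1]-40:u[1]+40,u[0]-45:u[0]+45],None,fx=7,fy=7))
E
```

```text
circle [0.5581 0.1093 0.1312] r 0.0275 rms 0.00016 centre px [[315.3 178.5]] tip pred [315.7 185.9] blobs [(np.int32(70), [313.8, 187.2]), (np.int32(6), [322.0, 185.5])]
circle [0.5579 0.1094 0.1313] r 0.028 rms 0.00092 centre px [[378.1 154.4]] tip pred [385.2 158.9] blobs [(np.int32(106), [386.4, 159.7])]
[[0.57148633 0.09658783 0.12507178]
 [0.55002885 0.11361159 0.1472131 ]] 0.035220306755901126 [0.55811019 0.10873761 0.13077974]
w2 plane [0.5590079  0.10922572 0.13074497] [ 0.38115549 -0.51933231  0.76486236] 5.9202986710774955e-05
[377 153]
```

```bash
python3 - <<'E'
from h import *
print(tri([load('w1'),load('w2')],[(316.3,186.6),(386.4,159.7)])-np.array([.379,-.519,.766])*.034)
shares([.436,-.201,.22],toolR(np.array([0,0,-1.]),np.array([.76,-.65,0])))
E
```

```text
[0.55828502 0.1078953  0.13330537]
shift [-0.9276 -1.1072 -0.2367] turn [-0.1622 -0.1521  0.0653] deg 41.7 now [0.6679 0.0758 0.2792]
```

Call:
apply_moves(plan=[[[-0.8, -0.93, 0], [-0.162, -0.152, 0.065], 0], [[-0.8, -0.93, 0], [-0.162, -0.152, 0.065], 0], [[-0.8, -0.93, 0], [-0.162, -0.152, 0.065], 0], [[-0.8, -0.93, 0], [-0.162, -0.152, 0.065], 0], [[-0.8, -0.93, 0], [-0.162, -0.152, 0.065], 0], [[-0.8, -0.93, 0], [-0.162, -0.152, 0.065], 0], [[-0.93, -1, -0.2], [-0.162, -0.152, 0.065], 0], [[-0.93, -1, -0.2], [-0.162, -0.152, 0.065], 0], [[-0.93, -1, -0.2], [-0.162, -0.152, 0.065], 0]])

```text
t: 3.95
tcp_pos: [0.4323, -0.1758, 0.2265]
eef_rot: [-0.0, 0.937, -0.349, -0.002]
contact_force: [0.2, 0.3, 0.5]
opening: 0.998
finger_force: 0.0
```

```bash
python3 - <<'E'
from h import *
d=snap('wrist','w3');s=env.observe();print(s['q'].round(3),s['tcp_pos'],s['eef_rot'])
E
```

```text
[-3.700e-02  1.130e-01 -3.470e-01 -1.000e-03 -1.112e+00  8.970e-01] [ 0.43489162 -0.17566182  0.22801312] [-4.33749816e-04  9.37382300e-01 -3.48301357e-01 -6.32377801e-04]
```

View pics/w3.png

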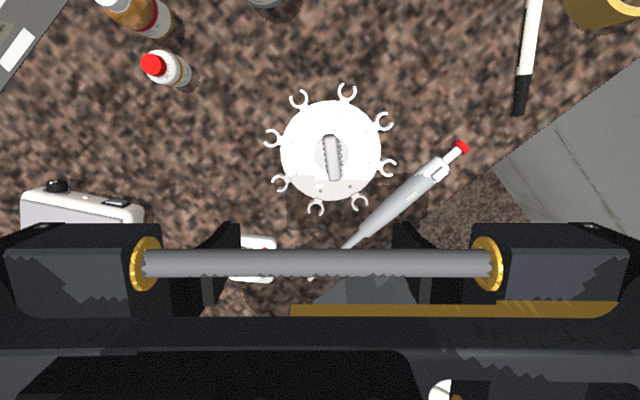

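Call:
apply_moves(plan=[[[0.0, -0.1, 0.2], [0, 0, 0], 0], [[0.0, -0.1, 0.2], [0, 0, 0], 0], [[0.0, -0.1, 0.2], [0, 0, 0], 0]])

```text
t: 4.3
tcp_pos: [0.4384, -0.2004, 0.2804]
eef_rot: [-0.001, 0.938, -0.348, 0.002]
contact_force: [-0.1, 0.3, -0.5]
opening: 0.999
finger_force: 0.0
```

```bash
python3 - <<'E'
from h import *
d=snap('wrist','w4')
for t in('w3','w4'):
    d=load(t);C=cloud(d);ok=d['depth']>0
    near=(np.hypot(C[...,0]-.436,C[...,1]+.201)<.1)&ok
    di=near&(C[...,2]>.026)&(C[...,2]<.04)&(np.hypot(C[...,0]-.436,C[...,1]+.201)<.08)
    gr=near&(C[...,2]>.068)&(C[...,2]<.1)
    p=C[gr]; x=cv2.minAreaRect((p[:,:2]*1000).astype(np.float32))
    e=np.linalg.svd(p[:,:2]-p[:,:2].mean(0),full_matrices=False)[2][0]
    print(t,'disc z',np.median(C[di],0),'grip',gr.sum(),p.mean(0),np.median(p[:,2]),p[:,2].max(),x,e,np.degrees(np.arctan2(e[1],e[0])))
    # white disc mask ray-cast on disc top z
    g=d['pixels'].min(2);w=((g>185)&near&(C[...,2]<.05)&(C[...,2]>.02)).astype(np.uint8)
    w=cv2.morphologyEx(w,2,np.ones((9,9),np.uint8))
    cn=max(cv2.findContours(w,0,1)[0],key=cv2.contourArea);h=cv2.convexHull(cn)[:,0]
    Q=plane(d,h,.034)[:,:2]*1000;print('disc',cv2.minEnclosingCircle(Q.astype(np.float32)),cv2.fitEllipse(Q.astype(np.float32)),cv2.contourArea(cn), h[:,1].max())
E
```

```text
w3 disc z [ 0.4426868  -0.20645503  0.03023913] grip 685 [ 0.43956248 -0.202993    0.08012134] 0.0805291750779194 0.08290148444941664 ((438.6616516113281, -202.59866333007812), (16.473995208740234, 47.51212692260742), 57.28760528564453) [-0.84120946  0.5407094 ] 147.268056339955
disc ((442.1288757324219, -203.1046600341797), 61.7991943359375) ((440.4161682128906, -202.8512725830078), (115.14769744873047, 120.88450622558594), 118.77510070800781) 7090.0 199
w4 disc z [ 0.44251736 -0.20594313  0.0302839 ] grip 487 [ 0.43961954 -0.20332987  0.08003494] 0.08057300788059818 0.08336513935848894 ((438.57415771484375, -202.46139526367188), (16.478139877319336, 48.10445785522461), 57.31074905395508) [-0.84528538  0.5343151 ] 147.70252464778795
disc ((439.5395812988281, -202.29754638671875), 62.07298278808594) ((439.6795654296875, -202.5985565185547), (116.276123046875, 119.81253051757812), 127.69388580322266) 4419.0 204
```

The wheel is at (331,150) px, upright, with nothing near its grip. Both views agree: centre about (0.4387, -0.2025), grip top at z 0.0805, long axis at -32.6°.

```bash
python3 - <<'E'
from h import *
x=np.array([.8425,-.5387,0]);Rm=toolR(np.array([0,0,-1.]),x)
shares([.4387,-.2025,.11],Rm);shares([.4387,-.2025,.047],Rm)
E
```

```text
shift [ 0.0056 -0.0106 -0.6748] turn [-0.0006  0.0006  0.0451] deg 8.1 now [ 0.4373 -0.1999  0.2787]
shift [ 0.0056 -0.0106 -0.9268] turn [-0.0006  0.0006  0.0451] deg 8.1 now [ 0.4373 -0.1999  0.2787]
```

Call:
apply_moves(plan=[[[0.006, -0.011, -0.67], [0, 0, 0.045], 0], [[0.006, -0.011, -0.67], [0, 0, 0.045], 0], [[0.006, -0.011, -0.67], [0, 0, 0.045], 0], [[0.006, -0.011, -0.67], [0, 0, 0.045], 0], [[0.006, -0.011, -0.67], [0, 0, 0.045], 0], [[0.006, -0.011, -0.67], [0, 0, 0.045], 0]])

```text
t: 4.95
tcp_pos: [0.4385, -0.2025, 0.1103]
eef_rot: [-0.0, 0.96, -0.28, -0.001]
contact_force: [0.5, 0.2, 0.6]
opening: 1.002
finger_force: 0.0
```

```bash
python3 - <<'E'
from h import *
x=np.array([.8425,-.5387,0]);Rm=toolR(np.array([0,0,-1.]),x)
shares([.4387,-.2025,.047],Rm);print(env.observe()['contact_force'])
E
```

```text
shift [ 0.0008  0.     -0.253 ] turn [-0.0004 -0.0004 -0.0003] deg 0.1 now [ 0.4385 -0.2025  0.1103]
[0.50811668 0.20688007 0.58430683]
```

Call:
apply_moves(plan=[[[0, 0, -0.15], [0, 0, 0], 0], [[0, 0, -0.253], [0, 0, 0], 0], [[0, 0, -0.253], [0, 0, 0], 0], [[0, 0, -0.253], [0, 0, 0], 255], [[0, 0, -0.253], [0, 0, 0], 255], [[0, 0, -0.253], [0, 0, 0], 255], [[0, 0, -0.253], [0, 0, 0], 255], [[0, 0, -0.253], [0, 0, 0], 255], [[0, 0, -0.253], [0, 0, 0], 255], [[0, 0, -0.253], [0, 0, 0], 255]], newtons=30)

```text
t: 5.95
tcp_pos: [0.4378, -0.2028, 0.0469]
eef_rot: [-0.001, 0.96, -0.281, -0.001]
contact_force: [-0.3, 0.1, 0.1]
opening: 0.449
finger_force: 0.0
```

Call:
apply_moves(plan=[[[0, 0, 0], [0, 0, 0], 255], [[0, 0, 0], [0, 0, 0], 255], [[0, 0, 0], [0, 0, 0], 255]])

```text
t: 6.25
tcp_pos: [0.4378, -0.2027, 0.0467]
eef_rot: [-0.001, 0.96, -0.281, -0.001]
contact_force: [-0.5, -0.2, 1.2]
opening: 0.17
finger_force: 3.2
```

```bash
python3 - <<'E'
from h import *
s=env.observe();print(s['tcp_pos'],rot(s['eef_rot']).as_matrix().round(4).tolist(),s['contact_force'],s['moment'],s['opening'],s['finger_force'])
E
```

```text
[ 0.43775593 -0.20274237  0.04672205] [[0.8424, -0.5388, -0.0016], [-0.5388, -0.8424, 0.0017], [-0.0023, -0.0005, -1.0]] [-0.50389388 -0.19511413  1.18882918] [-0.25599243  0.19326074  0.00698824] 0.17022094692267756 3.156388511415571
```

Call:
apply_moves(plan=[[[0, 0, 0], [0, 0, 0], 255], [[0, 0, 0], [0, 0, 0], 255], [[0, 0, 0.05], [0, 0, 0], 255], [[0, 0, 0.1], [0, 0, 0], 255], [[0, 0, 0.25], [0, 0, 0], 255], [[0, 0, 0.4], [0, 0, 0], 255], [[0, 0, 0.6], [0, 0, 0], 255], [[0, 0, 0.8], [0, 0, 0], 255], [[0, 0, 0.8], [0, 0, 0], 255], [[0, 0, 0.8], [0, 0, 0], 255]])

```text
t: 7.25
tcp_pos: [0.4378, -0.2024, 0.2475]
eef_rot: [-0.001, 0.96, -0.281, 0.0]
contact_force: [0.3, 0.8, -3.0]
opening: 0.168
finger_force: 30.0
```

```bash
cat >> h.py <<'E'
def disc(t):
    d=snap('wrist',t);C=cloud(d);T=np.eye(4);s=env.observe();Rm=rot(s['eef_rot']).as_matrix()
    L=(C-s['tcp_pos'])@Rm   # tool frame
    g=d['pixels'].min(2)
    m=(d['depth']>0)&(abs(L[...,2]-.013)<.012)&(np.hypot(L[...,0],L[...,1])<.085)&(np.hypot(L[...,0],L[...,1])>.03)&(g>150)
    p=L[m]
    for _ in range(3):
        c=np.median(p,0);n=np.linalg.svd(p-p.mean(0),full_matrices=False)[2][2];n*=np.sign(n[2]);e=(p-p.mean(0))@n;p=p[abs(e)<.0025]
    print('disc n(tool)',n.round(4),'z at axis',(p.mean(0)@n/n[2]).round(4),len(p),'ext',p.min(0).round(3),p.max(0).round(3),'force',s['finger_force'],s['opening'],s['contact_force'])
E
python3 - <<'E'
from h import *
disc('w5')
E
```

```text
disc n(tool) [0.0094 0.0026 1.    ] z at axis 0.015 10634 ext [-0.055 -0.07   0.012] [0.076 0.069 0.017] force 29.972551641985774 0.171237057328236 [ 0.68963317  0.53949564 -2.64679106]
```

View pics/w5.png

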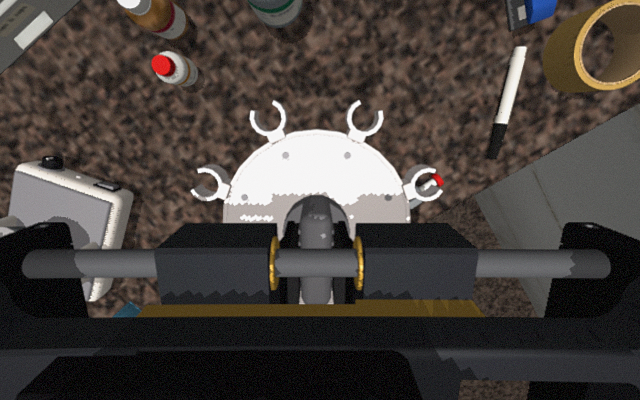

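The wheel is held squarely: its disc is normal to the tool within 0.01 rad. Next I'll check its centring in the tool and work out the approach.

```bash
cat > tgt.py <<'E'
from h import *
N=np.array([.379,-.519,.766]);N/=np.linalg.norm(N);S=np.array([.5580,.1087,.1308])
BAR=np.array([.02146,-.01702,-.02214])
RM=toolR(-N,BAR); OFF=np.array([0.0006,0,.0467])
def tcp(h,S=S): return S+h*N-RM@OFF
def rel():  # wheel in seat frame estimate
    s=env.observe();W=s['tcp_pos']+rot(s['eef_rot']).as_matrix()@OFF-S;h=W@N
    p=W-h*N
    a=rot(s['eef_rot']).as_matrix();f=s['contact_force']
    print('t',round(s['t'],2),'h',h.round(4),'perp',p.round(4),'axis err',np.arccos(min(1,-a[:,2]@N)).round(4),'F.n',(f@N).round(2),'F',f.round(2),'perp tool xy',(a.T@p)[:2].round(4),'mom',s['moment'].round(2),'q',s['q'].round(2))
E
python3 - <<'E'
from tgt import *
d=load('w5');s=env.observe();Rw=rot(s['eef_rot']).as_matrix()
C=cloud(d);L=(C-s['tcp_pos'])@Rw;g=d['pixels'].min(2)
m=((g>195)&(abs(L[...,2]-.0145)<.006)).astype(np.uint8)
m=cv2.morphologyEx(m,2,cv2.getStructuringElement(2,(19,19)))
cn=max(cv2.findContours(m,0,1)[0],key=cv2.contourArea)[:,0]
o,v=rays(d,cn.astype(float));o=(o-s['tcp_pos'])@Rw;v=v@Rw;Q=(o+v*((.0127-o[2])/v[:,2])[:,None])[:,:2]
from scipy.optimize import least_squares
k=np.hypot(*Q.T)>.052;Q=Q[k]
r=least_squares(lambda p:np.hypot(Q[:,0]-p[0],Q[:,1]-p[1])-p[2],[0,0,.06],loss='soft_l1',f_scale=.0007);print('wheel centre in tool',r.x,k.sum(),np.sqrt(np.median(r.fun**2)))
shares(tcp(.055),RM);print(tcp(.055))
E
```

```text
wheel centre in tool [ 0.00104851 -0.00086467  0.05769125] 232 0.0015000945436698032
shift [ 0.6371  1.034  -0.1471] turn [ 0.1674  0.1445 -0.0495] deg 40.8 now [ 0.4369 -0.2023  0.2459]
[0.59618342 0.0562012  0.20908891]
```

Call:
apply_moves(plan=[[[0.15, 0.1, 0.15], [0.05, 0.043, -0.015], 255], [[0.68, 0.9, 0.15], [0.167, 0.145, -0.05], 255], [[0.68, 0.9, 0.15], [0.167, 0.145, -0.05], 255], [[0.68, 0.9, 0.15], [0.167, 0.145, -0.05], 255], [[0.68, 0.9, 0.15], [0.167, 0.145, -0.05], 255], [[0.68, 0.9, 0.15], [0.167, 0.145, -0.05], 255], [[0.68, 0.9, 0.15], [0.167, 0.145, -0.05], 255], [[0.68, 0.9, 0.15], [0.167, 0.145, -0.05], 255], [[0.68, 0.9, 0.15], [0.167, 0.145, -0.05], 255], [[0.68, 0.9, 0.15], [0.167, 0.145, -0.05], 255]])

```text
t: 8.3
tcp_pos: [0.6072, 0.0214, 0.284]
eef_rot: [-0.184, 0.877, -0.337, -0.287]
contact_force: [-1.4, -0.2, -1.1]
opening: 0.169
finger_force: 30.0
```

```bash
python3 - <<'E'
from tgt import *
rel();shares(tcp(.06),RM)
E
```

```text
t 8.3 h 0.1347 perp [-0.0192  0.0065  0.0139] axis err 0.0021 F.n -1.26 F [-1.41 -0.2  -1.08] perp tool xy [-0.0235  0.007 ] mom [-1.3  -0.99  0.01] q [-0.    0.58  0.51 -0.58 -1.91  0.76]
shift [-0.0366  0.1287 -0.2845] turn [ 0.001  -0.0005  0.0006] deg 0.2 now [0.6072 0.0214 0.284 ]
```

Call:
apply_moves(plan=[[[-0.037, 0.129, -0.28], [0.001, 0, 0], 255], [[-0.037, 0.129, -0.28], [0.001, 0, 0], 255], [[-0.037, 0.129, -0.28], [0.001, 0, 0], 255], [[-0.037, 0.129, -0.28], [0.001, 0, 0], 255], [[-0.037, 0.129, -0.28], [0.001, 0, 0], 255]])

```text
t: 8.8
tcp_pos: [0.5997, 0.0534, 0.2165]
eef_rot: [-0.186, 0.878, -0.336, -0.285]
contact_force: [0.2, -0.2, -1.3]
opening: 0.166
finger_force: 30.0
```

```bash
python3 - <<'E'
from tgt import *
disc('w6');rel();shares(tcp(.034),RM);shares(tcp(.024),RM);shares(tcp(.0),RM)
a=snap('scene','s1');u=proj(a,S+.04*N)[0].astype(int)
cv2.imwrite('pics/s1c.png',cv2.resize(a['pixels'][u[1]-55:u[1]+55,u[0]-70:u[0]+70],None,fx=5,fy=5,interpolation=2))
E
```

```text
disc n(tool) [0.0072 0.0037 1.    ] z at axis 0.0177 10492 ext [-0.057 -0.07   0.015] [0.076 0.069 0.02 ] force 29.97229187283665 0.1708085794601329 [-0.2219052   0.7193461  -1.28936413]
t 8.85 h 0.0635 perp [0.0005 0.0017 0.0009] axis err 0.0042 F.n -1.45 F [-0.22  0.72 -1.29] perp tool xy [-0.0011 -0.0016] mom [-1.37 -1.   -0.07] q [ 0.04  0.6   0.38 -0.57 -1.75  0.81]
shift [-0.0459  0.0545 -0.0942] turn [0.0001 0.0013 0.0005] deg 0.2 now [0.5997 0.0535 0.2165]
shift [-0.061   0.0753 -0.1248] turn [0.0001 0.0013 0.0005] deg 0.2 now [0.5997 0.0535 0.2165]
shift [-0.0974  0.1251 -0.1984] turn [0.0001 0.0013 0.0005] deg 0.2 now [0.5997 0.0535 0.2165]
```

View pics/s1c.png

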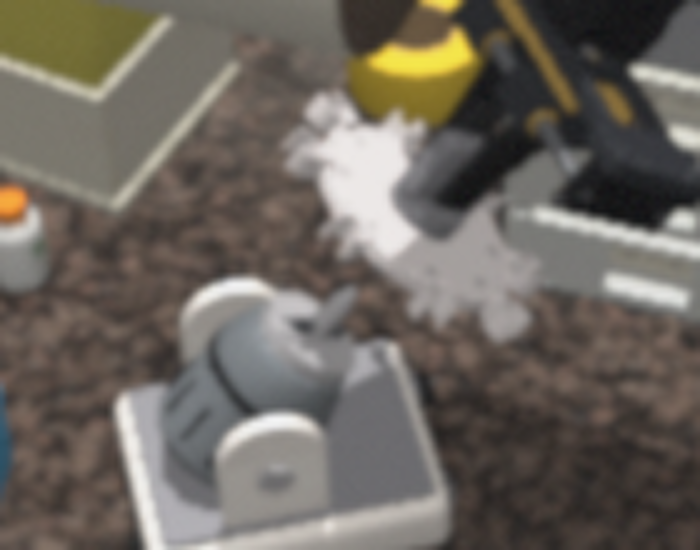

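The wheel sits just off the spindle, on its axis. Now I'll advance close to the tip and re-check alignment.

Call:
apply_moves(plan=[[[-0.02, 0.025, -0.04], [0, 0.001, 0], 255], [[-0.034, 0.045, -0.075], [0, 0.001, 0], 255], [[-0.034, 0.045, -0.075], [0, 0.001, 0], 255], [[-0.034, 0.045, -0.075], [0, 0.001, 0], 255], [[-0.034, 0.045, -0.075], [0, 0.001, 0], 255]])

```text
t: 9.4
tcp_pos: [0.5903, 0.0658, 0.1957]
eef_rot: [-0.185, 0.877, -0.337, -0.289]
contact_force: [0.4, 0.4, -1.3]
opening: 0.17
finger_force: 30.0
```

```bash
python3 - <<'E'
from tgt import *
rel();shares(tcp(.036),RM);shares(tcp(.024),RM);print(N/.25*.004)
E
```

```text
t 9.4 h 0.0375 perp [0.0006 0.0005 0.    ] axis err 0.0028 F.n -1.01 F [ 0.36  0.37 -1.25] perp tool xy [ 0.0001 -0.0008] mom [-1.37 -1.03 -0.01] q [ 0.06  0.6   0.32 -0.58 -1.7   0.82]
shift [-0.0051  0.0012 -0.0045] turn [-0.     -0.0011  0.0001] deg 0.2 now [0.5903 0.0658 0.1957]
shift [-0.0233  0.0262 -0.0412] turn [-0.     -0.0011  0.0001] deg 0.2 now [0.5903 0.0658 0.1957]
[ 0.00606473 -0.008305    0.01225748]
```

Call:
apply_moves(plan=[[[-0.007, 0.006, -0.01], [0, 0, 0], 255], [[-0.012, 0.012, -0.019], [0, 0, 0], 255], [[-0.016, 0.018, -0.028], [0, 0, 0], 255], [[-0.02, 0.023, -0.036], [0, 0, 0], 255], [[-0.02, 0.023, -0.036], [0, 0, 0], 255]])

```text
t: 9.9
tcp_pos: [0.5848, 0.0717, 0.1862]
eef_rot: [-0.185, 0.877, -0.337, -0.289]
contact_force: [0.8, -0.2, -1.6]
opening: 0.172
finger_force: 30.0
```

```bash
python3 - <<'E'
from tgt import *
rel();shares(tcp(.014),RM)
E
```

```text
t 9.9 h 0.0251 perp [-0.0002  0.      0.0001] axis err 0.0039 F.n -0.82 F [ 0.77 -0.16 -1.56] perp tool xy [-0.0002  0.0001] mom [-1.32 -1.    0.04] q [ 0.07  0.6   0.3  -0.58 -1.68  0.83]
shift [-0.0164  0.023  -0.0341] turn [-0.0001 -0.0015  0.0001] deg 0.3 now [0.5848 0.0717 0.1862]
```

Call:
apply_moves(plan=[[[-0.004, 0.006, -0.009], [0, 0, 0], 255], [[-0.008, 0.012, -0.017], [0, -0.001, 0], 255], [[-0.012, 0.017, -0.025], [0, -0.001, 0], 255], [[-0.016, 0.022, -0.033], [0, -0.001, 0], 255], [[-0.016, 0.022, -0.033], [0, -0.001, 0], 255]])

```text
t: 10.4
tcp_pos: [0.5808, 0.0772, 0.178]
eef_rot: [-0.186, 0.877, -0.336, -0.288]
contact_force: [-0.3, 0.6, -1.6]
opening: 0.168
finger_force: 30.0
```

```bash
python3 - <<'E'
from tgt import *
rel();shares(tcp(.006),RM);shares(tcp(.0),RM)
E
```

```text
t 10.4 h 0.0144 perp [-0.0001 -0.      0.    ] axis err 0.0013 F.n -1.68 F [-0.3   0.6  -1.63] perp tool xy [-0.      0.0001] mom [-1.34 -1.02 -0.01] q [ 0.07  0.59  0.27 -0.58 -1.65  0.84]
shift [-0.0126  0.0177 -0.0257] turn [-0.0001 -0.0005  0.0001] deg 0.1 now [0.5808 0.0772 0.178 ]
shift [-0.0217  0.0302 -0.0441] turn [-0.0001 -0.0005  0.0001] deg 0.1 now [0.5808 0.0772 0.178 ]
```

Call:
apply_moves(plan=[[[-0.0023, 0.0031, -0.0046], [0, 0, 0], 255], [[-0.0046, 0.0062, -0.0092], [0, 0, 0], 255], [[-0.0069, 0.0093, -0.0138], [0, 0, 0], 255], [[-0.0095, 0.0131, -0.0193], [0, 0, 0], 255], [[-0.0095, 0.0131, -0.0193], [0, 0, 0], 255]])

```text
t: 10.9
tcp_pos: [0.5785, 0.0804, 0.1733]
eef_rot: [-0.186, 0.877, -0.336, -0.288]
contact_force: [-0.7, -0.3, -1.7]
opening: 0.168
finger_force: 30.0
```

```bash
python3 - <<'E'
from tgt import *
rel();shares(tcp(.005),RM);shares(tcp(.0),RM)
E
```

```text
t 10.9 h 0.0083 perp [-0. -0. -0.] axis err 0.001 F.n -1.38 F [-0.67 -0.3  -1.67] perp tool xy [0. 0.] mom [-1.38 -0.98  0.06] q [ 0.08  0.59  0.26 -0.58 -1.64  0.84]
shift [-0.0051  0.007  -0.0099] turn [-0.0001 -0.0004  0.0002] deg 0.1 now [0.5785 0.0804 0.1733]
shift [-0.0126  0.0173 -0.0252] turn [-0.0001 -0.0004  0.0002] deg 0.1 now [0.5785 0.0804 0.1733]
```

Still free. Next are 1 mm steps to h ≈ 4.5 mm.

Call:
apply_moves(plan=[[[-0.0015, 0.0021, -0.003], [0, 0, 0], 255], [[-0.003, 0.0042, -0.006], [0, 0, 0], 255], [[-0.0045, 0.0062, -0.009], [0, 0, 0], 255], [[-0.006, 0.0082, -0.012], [0, 0, 0], 255], [[-0.006, 0.0082, -0.012], [0, 0, 0], 255]])

```text
t: 11.4
tcp_pos: [0.5771, 0.0824, 0.1704]
eef_rot: [-0.186, 0.877, -0.336, -0.288]
contact_force: [-0.4, 0.4, -1.1]
opening: 0.169
finger_force: 30.0
```

```bash
python3 - <<'E'
from tgt import *
rel();shares(tcp(.0),RM)
E
```

```text
t 11.4 h 0.0045 perp [0. 0. 0.] axis err 0.0009 F.n -1.24 F [-0.42  0.45 -1.11] perp tool xy [ 0. -0.] mom [-1.37 -0.94  0.03] q [ 0.08  0.59  0.25 -0.58 -1.63  0.84]
shift [-0.007   0.0093 -0.0136] turn [-0.0001 -0.0003  0.0002] deg 0.1 now [0.5771 0.0824 0.1704]
```

Call:
apply_moves(plan=[[[-0.0012, 0.0016, -0.0024], [0, 0, 0], 255], [[-0.0024, 0.0032, -0.0048], [0, 0, 0], 255], [[-0.0036, 0.0048, -0.0072], [0, 0, 0], 255], [[-0.0036, 0.0048, -0.0072], [0, 0, 0], 255]])

```text
t: 11.8
tcp_pos: [0.5762, 0.0836, 0.1686]
eef_rot: [-0.186, 0.877, -0.336, -0.288]
contact_force: [-0.2, 0.1, -2.8]
opening: 0.171
finger_force: 30.0
```

```bash
python3 - <<'E'
from tgt import *
rel();shares(tcp(.0),RM)
E
```

```text
t 11.8 h 0.0022 perp [ 0.  0. -0.] axis err 0.0009 F.n -2.25 F [-0.22  0.07 -2.79] perp tool xy [ 0. -0.] mom [-1.35 -0.97  0.03] q [ 0.08  0.59  0.25 -0.58 -1.63  0.84]
shift [-0.0034  0.0046 -0.0065] turn [-0.0001 -0.0003  0.0002] deg 0.1 now [0.5762 0.0836 0.1686]
```

Call:
apply_moves(plan=[[[-0.0008, 0.0011, -0.0016], [0, 0, 0], 255], [[-0.0016, 0.0022, -0.0032], [0, 0, 0], 255], [[-0.0024, 0.0033, -0.0048], [0, 0, 0], 255], [[-0.0024, 0.0033, -0.0048], [0, 0, 0], 255]])

```text
t: 12.2
tcp_pos: [0.5756, 0.0844, 0.1674]
eef_rot: [-0.186, 0.877, -0.336, -0.288]
contact_force: [0.2, -0.4, -1.6]
opening: 0.17
finger_force: 30.0
```

```bash
python3 - <<'E'
from tgt import *
rel();shares(tcp(.0),RM)
E
```

```text
t 12.2 h 0.0006 perp [ 0.  0. -0.] axis err 0.0008 F.n -0.98 F [ 0.19 -0.4  -1.64] perp tool xy [ 0. -0.] mom [-1.36 -1.02  0.04] q [ 0.09  0.59  0.25 -0.58 -1.62  0.84]
shift [-0.0011  0.0013 -0.0018] turn [-0.0001 -0.0003  0.0002] deg 0.1 now [0.5756 0.0844 0.1674]
```

Call:
apply_moves(plan=[[[-0.0008, 0.0011, -0.0016], [0, 0, 0], 255], [[-0.0016, 0.0022, -0.0032], [0, 0, 0], 255], [[-0.0016, 0.0022, -0.0032], [0, 0, 0], 255]])

```text
t: 12.5
tcp_pos: [0.5754, 0.0848, 0.1669]
eef_rot: [-0.186, 0.877, -0.336, -0.287]
contact_force: [0.6, -1.5, 0.2]
opening: 0.17
finger_force: 30.0
```

```bash
python3 - <<'E'
from tgt import *
rel()
E
```

```text
t 12.5 h -0.0 perp [ 0.0001  0.     -0.    ] axis err 0.0004 F.n 1.13 F [ 0.62 -1.5   0.15] perp tool xy [ 0.0001 -0.0001] mom [-1.34 -0.93  0.02] q [ 0.09  0.59  0.25 -0.58 -1.62  0.84]
```

Contact came at h≈0, so the bar seems to be in the slot. I'll confirm with a light push and a small turn each way.

Call:
apply_moves(plan=[[[-0.0008, 0.0011, -0.0016], [0, 0, 0], 255], [[-0.0008, 0.0011, -0.0016], [0.0063, -0.0086, 0.0128], 255], [[-0.0008, 0.0011, -0.0016], [0.0063, -0.0086, 0.0128], 255]])

```text
t: 12.8
tcp_pos: [0.5757, 0.0849, 0.1668]
eef_rot: [-0.193, 0.886, -0.313, -0.282]
contact_force: [1.7, -2.3, 1.6]
opening: 0.172
finger_force: 30.0
```

```bash
python3 - <<'E'
from tgt import *
rel();print(env.observe()['moment']@N)
E
```

```text
t 12.8 h -0.0001 perp [ 0.0005  0.0001 -0.0001] axis err 0.0013 F.n 3.07 F [ 1.72 -2.28  1.62] perp tool xy [ 0.0003 -0.0004] mom [-1.26 -1.05 -0.11] q [ 0.09  0.59  0.25 -0.58 -1.62  0.9 ]
-0.01547566743678105
```

Call:
apply_moves(plan=[[[0, 0, 0], [-0.0063, 0.0086, -0.0128], 255], [[0, 0, 0], [-0.0126, 0.0172, -0.0256], 255], [[0, 0, 0], [-0.0126, 0.0172, -0.0256], 255]])

```text
t: 13.1
tcp_pos: [0.5752, 0.0849, 0.167]
eef_rot: [-0.178, 0.868, -0.359, -0.292]
contact_force: [0.9, -1.7, 3.2]
opening: 0.168
finger_force: 30.0
```

```bash
python3 - <<'E'
from tgt import *
rel();print(env.observe()['moment']@N);disc('w7')
s=env.observe();d=load('w7');C=cloud(d);h=(C-S)@N;r=np.linalg.norm(C-S-h[...,None]*N,axis=-1)
m=(r>.035)&(r<.055)&(h>.015)&(h<.06)&(d['pixels'].min(2)>150);print('disc top height over seat',np.median(h[m]),m.sum())
E
```

```text
t 13.1 h -0.0001 perp [-0.0001  0.0001  0.0001] axis err 0.0006 F.n 3.68 F [ 0.88 -1.67  3.24] perp tool xy [-0.0001 -0.    ] mom [-1.08 -0.73  0.13] q [ 0.09  0.59  0.24 -0.58 -1.62  0.79]
0.06914580348803791
disc n(tool) [0.0048 0.0023 1.    ] z at axis 0.0177 10463 ext [-0.057 -0.072  0.015] [0.076 0.071 0.019] force 29.975554780103266 0.16861863859755846 [ 0.83138327 -2.67681711  4.47821577]
disc top height over seat 0.029050388148694775 7293
```

The disc height fits "home" rather than 7 mm proud, so I'll relax the turn and push and open.

Call:
apply_moves(plan=[[[0.0006, -0.0008, 0.0012], [0.0063, -0.0086, 0.0128], 255], [[0.0006, -0.0008, 0.0012], [0.0063, -0.0086, 0.0128], 255], [[0.0006, -0.0008, 0.0012], [0.0063, -0.0086, 0.0128], 0], [[0.0006, -0.0008, 0.0012], [0.0063, -0.0086, 0.0128], 0], [[0.0006, -0.0008, 0.0012], [0.0063, -0.0086, 0.0128], 0], [[0.0006, -0.0008, 0.0012], [0.0063, -0.0086, 0.0128], 0], [[0.0006, -0.0008, 0.0012], [0.0063, -0.0086, 0.0128], 0], [[0.0006, -0.0008, 0.0012], [0.0063, -0.0086, 0.0128], 0]])

```text
t: 13.95
tcp_pos: [0.5752, 0.0851, 0.1665]
eef_rot: [-0.186, 0.877, -0.336, -0.288]
contact_force: [-0.3, -0.1, -0.7]
opening: 0.633
finger_force: 0.0
```

```bash
python3 - <<'E'
from tgt import *
rel();print(env.observe()['opening'],N*.03/.25)
E
```

```text
t 13.95 h -0.0006 perp [0. 0. 0.] axis err 0.0009 F.n -0.6 F [-0.3  -0.06 -0.67] perp tool xy [-0. -0.] mom [-1.05 -0.84 -0.  ] q [ 0.09  0.59  0.24 -0.58 -1.62  0.84]
0.6325760648130301 [ 0.0454855  -0.06228754  0.09193112]
```

Call:
apply_moves(plan=[[[0, 0, 0], [0, 0, 0], 0], [[0.03, -0.042, 0.061], [0, 0, 0], 0], [[0.076, -0.104, 0.153], [0, 0, 0], 0], [[0.15, -0.21, 0.31], [0, 0, 0], 0], [[0.23, -0.31, 0.46], [0, 0, 0], 0], [[0.3, -0.415, 0.613], [0, 0, 0], 0], [[0.3, -0.415, 0.613], [0, 0, 0], 0], [[0.3, -0.415, 0.613], [0, 0, 0], 0], [[0.3, -0.415, 0.613], [0, 0, 0], 0]])

```text
t: 14.85
tcp_pos: [0.6496, -0.0182, 0.3185]
eef_rot: [-0.186, 0.877, -0.336, -0.289]
contact_force: [-0.3, 0.6, -1.2]
opening: 1.001
finger_force: 0.0
```

```bash
python3 - <<'E'
from tgt import *
d=snap('wrist','w8');print(env.observe()['tcp_pos'],env.observe()['opening'])
C=cloud(d);h=(C-S)@N;r=np.linalg.norm(C-S-h[...,None]*N,axis=-1)
m=(r>.03)&(r<.055)&(h>.015)&(h<.06)&(d['pixels'].min(2)>150);p=C[m];n=np.linalg.svd(p-p.mean(0),full_matrices=False)[2][2]
print('disc top',np.median(h[m]),m.sum(),'angle',np.arccos(abs(n@N)))
g=(r<.03)&(h>.06)&(h<.1);print('grip top',np.median(h[g]),g.sum(),((C[g].mean(0)-S)-((C[g].mean(0)-S)@N)*N).round(4))
E
```

```text
[ 0.64950558 -0.01793027  0.31831051] 0.9970524184707983
disc top 0.029082689353271296 4047 angle 0.0006533208369900103
grip top 0.07945611497652316 612 [ 0.0023 -0.0002 -0.0013]
```

View pics/w8.png

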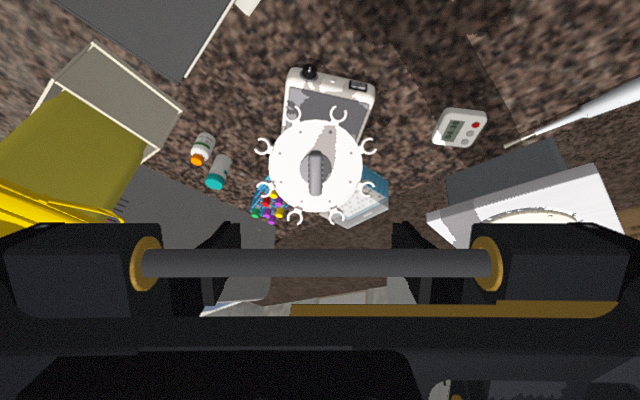

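The wheel sits on the spindle at (316,165) px, released. Its grip top is 79.5 mm above the seat (80 expected when home) and its tilt error is under 0.001 rad. Handing in.

```bash
python3 -c "
from workcell import env
print(env.hand_in())"
```

```text
the job is handed in; nothing more can be done
None
```

The tube wheel is on the mixer spindle, released, and I've handed the job in; the hand-in returned no verdict. By the last camera check it sits fully home, in line with the axis, and I saw no more than about 5 N at the wrist while seating it.

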